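# Load the pacifier, latch the steriliser and start it

### The arm

A 6-joint arm with a two-finger parallel gripper is mounted at the origin on the work surface. World frame = base frame: x ahead of the robot, y to its left, z up, the work surface at z = 0. Lengths are in m, angles in rad, forces in N, time in s.
With the tool pointing down it reaches from about 0.35 to 0.725 m from the base axis. Payload 4.3 kg.
Tool frame: the origin (TCP) lies midway between the tips of the shut fingers; the grasp point (between the pads) lies 19 mm behind it; z points along the fingers, y is the line along which they close (so a half turn about z gives the same grasp; the last joint's range is limited). The gripper opens to 85 mm and grips with 20 to 120 N. Pads are 22 mm wide; open, the fingers measure 114 mm over their backs; the gripper's body (76 mm by 85 mm) begins 54 mm behind the grasp point. The pads swing forward as they close: fully open they stand 13 mm farther back than shut.
Start: joints at [-1.256, 0.377, 0.081, 1.274, 0, 1.46], TCP at [0.237, -0.524, 0.231] pointing down, gripper open.
Joint ranges: [-2.72, 2.72], [-0.84, 1.66], [-1.02, 1.22], [-1.77, 2.12], [-1.37, 1.28], [-3.14, 3.14]. Speed limits (rad/s): [2.57, 2.57, 3.14, 3.14, 3.14, 3.14].

### API

Orientations are given as a unit quaternion [x, y, z, w].
In Python, from bench import env gives the robot as it stands. The module is installed in compiled form; this text tells all that it offers.
- The arm moves only by the shell command python3 -m pendant 'ROWS' [OPENING] [FORCE]. ROWS is JSON, a list that holds one entry, the list of rows, each a list of 4 numbers: the shift along the tool's x, y, z in m, then the turn about the tool's z in degrees. A call has 1 to 20 rows; each row shifts and turns the commanded pose from where the row before left it, along the tool's axes as they then stand; what a row does not reach is not made up. A row lasts 1/12 s, in which the tool goes at most 41.7 mm and 7.16 degrees, less where a joint would pass 70% of its speed; a pose out of reach is approached as far as the arm can. A call is refused whole if a number of a shift passes 0.0417 or a number of a turn 7.16, either way. A call with a gripper value outside its range is refused whole. OPENING is the closure, from 0 (fully open) to 1 (shut), set as the call begins (- or left out, the last holds). The fingers move at their own pace and stop on an object; FORCE is the grip in N (left out, the last holds). Time passes only in rows, so rows that do not move let the fingers close. It gives the time, the measured TCP pose, the force, the opening and the grip force at its end, in the units of the state.
- env.observe(): the state, without advancing time (a new reading comes with each control period).
- env.capture(name): name is "side" or "top" or "wrist"; returns the picture (420x560x3 uint8, red, green, blue); there is no depth.
- env.camera_model(name): a dict with "fx", "fy", "cx", "cy" (pixels), "dist_coeffs" ([k1, k2, p1, p2, k3] as OpenCV has them; the pictures are not rectified), "view" (4x4, takes a point from world to camera coordinates); the wrist camera has in their place "tool_from_camera" (4x4, takes a point from camera to tool coordinates, whose origin is the TCP and whose axes are the flange's). Camera axes: x right, y down, z forward; pixel columns grow to the right and rows downward; lengths in m; the calibration is good to about 2 mm. A picture is of the moment at which its call begins: read the wrist's pose just before it. camera_model takes no time and is no camera call.
- env.finish_job(): hands the job in; it is judged then, once.
The state is a dict: "time": time; "qpos": joint angles; "qd": joint speeds; "joint_torque": joint torques, N m; "tcp_pos": TCP position; "eef_rot": TCP orientation; "wrist_force": force on the tool from outside, world axes, zero at the start; "torque": the same for the moment, N m; "finger_gap": finger opening in m; "grasp_force": force on a finger pad.
Only numpy, scipy, OpenCV 4.12 (cv2) and the standard library are available. Lean on these libraries where they do the work, as an engineer would, in place of code of your own. Each camera call takes 0.05 s, during which the arm holds its last target. There are 200 camera calls.

### The job

Put the pacifier that lies loose on the tray into the chamber of the steriliser and shut its lid. Then swing the wire bail over so that its cross bar drops behind the lug on the lid, press the lever over and down past centre until it is fully home and clamps the lid, and only then press the start button fully down and let it come up again. Leave the other things on the tray and the dresser where they are.

Things in the scene. Friction and masses are not known exactly. Their poses are not given: they have to be found in the camera images.
- case: Fixed steriliser. Origin: centre of the chamber's underside; z up, -y from the chamber towards the latch. White chamber 170 (x) by 150 (y) by 70 mm high, open on top, walls and floor 5 mm thick. A white deck 25 mm high, as wide as the chamber, runs on from y = -75 to -205 mm; in its middle (x = 0) sits the toggle latch, to the +x side the start button.
- lid (a joint): Hinge of the grey lid (rad): 0 shut, 1.57 upright, 1.9 open stop. Hinge line parallel to x of case at y = 75, z = 70.5 mm. Plate 170 by 150 by 10 mm with a tongue, 24 mm wide and 25 mm long, on its free edge. Starts leaning back past upright and stays where it is left; needs about 1 N at the edge; once below about 1.1 rad it sinks shut by itself in about 2 s.
- lid_edge (a point): Point in the end of the lid's tongue, half-way through its 10 mm thickness, 175 mm from the hinge line. Frame turns with the lid: y towards the hinge, z out of the lid's upper face.
- keeper (a point): Seat of the middle of the bail's cross bar when hooked: on the lid's upper face behind the steel lug at the tongue's end (lug 24 mm wide, 8 mm thick, 10 mm high). From this point the lug's face is 5 mm away towards -y, the lid's face 5 mm down, the lug's top 5 mm up. Frame of the lid: shut, it is parallel to case.
- lever (a joint): Hinge of the latch's steel lever (rad): 0 fully home, level, pointing to -y of case; grows as it is raised, 1.57 upright. Starts at 1.55 to 1.85 (leaning towards the lid) and stays where it is left. Pivot line parallel to x of case at y = -135, z = 46 mm. Dead centre at 0.35 with the bail hooked; pressing it over takes 1 to 5 N near the tip.
- lever_tip (a point): Middle of the free end of the lever: a steel strip 22 mm wide, 5 mm thick, reaching 67 mm from the pivot. At lever 0 it is 51.5 mm above the dresser. Frame turns with the lever; at lever 0 parallel to case.
- bail (a joint): Hinge of the wire bail on the lever (rad, relative to the lever): 0 when clamped, grows as it swings up off the lid, stop at 3.3. It swings freely and falls to the side it leans to; starts at the stop, leaning out (-y of case). Let fall towards the lid with the lever as at the start, its bar clears the lug and lands 5 to 12 mm behind it; lowering the lever then pulls it against the lug.
- bail_bar (a point): Middle of the bail's cross bar: rod 10 mm thick, 54 mm long, parallel to x of case; 36 mm are free between the two 4 mm side wires. It swings at 75 mm radius about a pin line on the lever, which in case lies from the lever's pivot at y = 17 cos t, z = 17 sin t mm, t = 4.179 minus the lever value.
- start (a joint): Travel of the spring start button (m): 0 up, 0.006 fully down; about 5 N.
- start_top (a point): Centre of the top of the start button: a white round button 24 mm across in a grey ring, pressed downwards; its top is 43 mm above the dresser and 6 mm above the ring.
- tray: Shallow grey tray, fixed, 240 (x) by 320 (y) by 22 mm high, walls and floor 4 mm thick; origin at the centre of its underside.
- pacifier_center (a point): Centre (half-way up) of the loose mint pacifier, 44 mm high, 30 g: it stands on a round knob (26 mm across, 10 mm high); above that an oval shield (46 mm along its x, 34 mm along its y, 12 to 6 mm below this point), then the teat (18 mm across) pointing up along z. Grip it across the shield's flat 34 mm sides.
- jar: Glass jar with twist cap, 44 mm across, 58 mm high, standing on the tray; origin under its centre. To be left alone.
- bear_clip: White bear-shaped clip, about 65 by 42 by 14 mm, lying on the tray; origin under its head. To be left alone.
- pacifier_case: Clear plastic closed box with a second pacifier inside, 74 by 70 by 52 mm, on the tray; origin under its centre. To be left alone.
- tongs: Steel tongs, 165 mm long along their x, 30 mm wide, 12 mm high, lying along the tray's far wall; origin under them near their middle. To be left alone.
- cup: White plastic cup, 68 mm across, 70 mm high, on the dresser; origin under its centre. To be left alone.
- lotion: White bottle, 52 mm across, 150 mm high, on the dresser; origin under its centre. To be left alone.
- hairbrush: Brush, 160 mm long, lying on the dresser; origin under its middle. To be left alone.
Mind the look-alikes: they are no part of the job. What is shaped like the part that bears pacifier_center but black or orange is not meant.

How it is judged:
By the outcome, as a careful person would: the job done as asked, in the order asked, and still so for the second after the job is handed in, with the robot touching nothing.
It also fails if it takes over 64 s, if anything falls off the work surface, if the arm or the gripper's body presses on something with over 40 N, if the wrist force passes 120 N, or if a joint passes its speed limit or range.

## Working session

There is one attempt and no reset: what is moved stays moved. The work goes in short steps, Python scripts to look and compute and a shell command to move; the robot and the scene stay as the last step left them, time stands still between calls to the robot, and variables do not carry over. Pictures are saved under pics/ and viewed, at most 10 in all, crops included, and the job is handed in when it is done.

```bash
mkdir -p pics; python3 - <<'E'
from bench import env
import cv2,numpy as np
s=env.observe(); print({k:np.round(v,3).tolist() for k,v in s.items()})
for n in("top","side"):
    cv2.imwrite(f"pics/{n}0.png",env.capture(n)[:,:,::-1]); print(n,env.camera_model(n))
print(env.camera_model("wrist"))
E
```

```text
{'time': 0.0, 'qpos': [-1.256, 0.378, 0.08, 1.274, 0.0, 1.46], 'qd': [-0.0, 0.0, -0.001, 0.001, -0.0, -0.001], 'joint_torque': [-0.001, -46.361, 26.987, 0.021, -0.0, -0.0], 'tcp_pos': [0.237, -0.523, 0.23], 'eef_rot': [0.978, 0.211, -0.0, -0.001], 'wrist_force': [-1.167, 0.111, -0.329], 'torque': [0.027, 0.01, -0.019], 'grasp_force': 0.0, 'finger_gap': 0.085}
top {'fx': 544.3366204168753, 'fy': 544.3366204168753, 'cx': 280.65613217053124, 'cy': 215.09909443171316, 'dist_coeffs': array([-0.12940647,  0.        ,  0.        ,  0.        ,  0.        ]), 'view': array([[ 0.01533759, -0.99973096, -0.01740011, -0.07706116],
       [-0.98900046, -0.01260795, -0.14737409,  0.57269526],
       [ 0.14711506,  0.01946908, -0.98892776,  1.17379727],
       [ 0.        ,  0.        ,  0.        ,  1.        ]])}
side {'fx': 444.18358113540694, 'fy': 444.18358113540694, 'cx': 288.81399960862325, 'cy': 202.25228448465455, 'dist_coeffs': array([-0.03878299,  0.        ,  0.        ,  0.        ,  0.        ]), 'view': array([[-0.98739269, -0.15822557,  0.00450977,  0.53408663],
       [-0.12415526,  0.75647791, -0.64212666,  0.18400086],
       [ 0.09818932, -0.63459108, -0.7665853 ,  0.89671049],
       [ 0.        ,  0.        ,  0.        ,  1.        ]])}
{'fx': 290.9991627403654, 'fy': 290.9991627403654, 'cx': 276.73066700090766, 'cy': 208.507544045766, 'dist_coeffs': array([0.00738774, 0.        , 0.        , 0.        , 0.        ]), 'tool_from_camera': array([[-3.59464288e-04, -9.48473326e-01, -3.16856782e-01,
         8.16057109e-02],
       [ 9.99999598e-01, -8.08215241e-05, -8.92539155e-04,
         5.36306185e-04],
       [ 8.20940733e-04, -3.16856975e-01,  9.48472974e-01,
        -1.43228394e-01],
       [ 0.00000000e+00,  0.00000000e+00,  0.00000000e+00,
         1.00000000e+00]])}
```

View pics/top0.png

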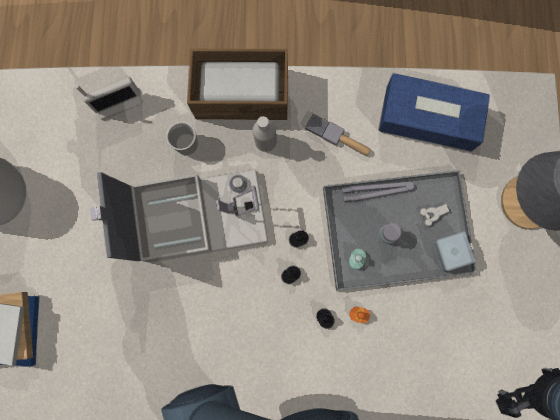

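View pics/side0.png

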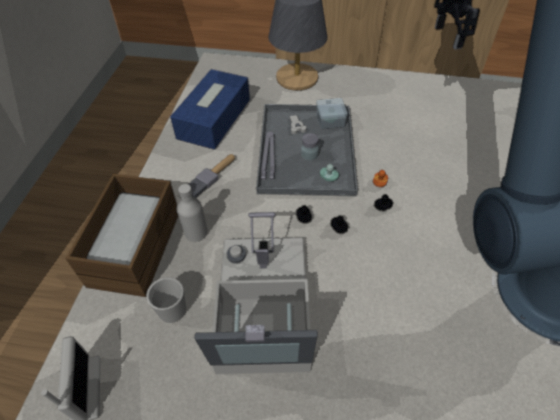

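Top picture: the case is at about (190,215) with its latch to the right, and the lid leans left. The button is at (237,183) and the bail reaches to (297,215). The mint pacifier is at (358,260). I'll enlarge the case and the pacifier.

```bash
cat > h.py <<'E'
import numpy as np,cv2
from bench import env
def und(n,uv):
    c=env.camera_model(n);K=np.array([[c['fx'],0,c['cx']],[0,c['fy'],c['cy']],[0,0,1]])
    p=cv2.undistortPoints(np.array(uv,float).reshape(-1,1,2),K,np.array(c['dist_coeffs'])).reshape(-1,2)
    return c,np.c_[p,np.ones(len(p))]
def Rq(q):
    from scipy.spatial.transform import Rotation as R
    return R.from_quat(q).as_matrix()
def camT(n,pose=None):
    "world_from_cam"
    c=env.camera_model(n)
    if n!='wrist': return np.linalg.inv(c['view'])
    T=np.eye(4);T[:3,:3]=Rq(pose['eef_rot']);T[:3,3]=pose['tcp_pos'];return T@np.array(c['tool_from_camera'])
def ray(n,uv,pose=None):
    c,d=und(n,uv);T=camT(n,pose);return T[:3,3],d@T[:3,:3].T
def onz(n,uv,z,pose=None):
    o,d=ray(n,uv,pose);return o+d*((np.asarray(z)-o[2])/d[:,2])[:,None]
def proj(n,P,pose=None):
    c=env.camera_model(n);K=np.array([[c['fx'],0,c['cx']],[0,c['fy'],c['cy']],[0,0,1]])
    V=np.linalg.inv(camT(n,pose));return cv2.projectPoints(np.array(P,float).reshape(-1,1,3),cv2.Rodrigues(V[:3,:3])[0],V[:3,3],K,np.array(c['dist_coeffs']))[0].reshape(-1,2)
E
python3 - <<'E'
import cv2
a=cv2.imread('pics/top0.png')[150:280,90:310];b=cv2.imread('pics/side0.png')[150:380,170:370]
a=cv2.resize(a,None,fx=3.6,fy=3.6,interpolation=cv2.INTER_CUBIC)
cv2.imwrite('pics/top0c.png',a)
E
```

```text
(no output)
```

View pics/top0c.png

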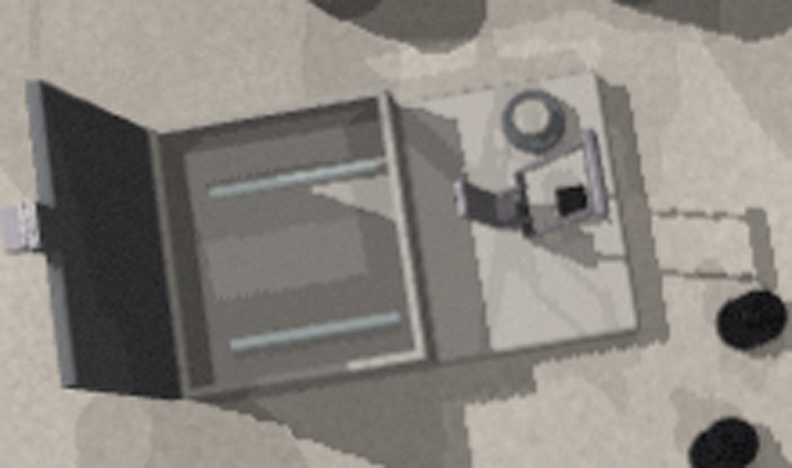

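```bash
python3 - <<'E'
from h import *
uv=np.array([[595,73],[635,328],[384,93],[432,360],[155,130],[185,397]])/3.6+[90,150]
z=np.array([25,25,70,70,70,70])/1e3
L=np.array([[85,-205],[-85,-205],[85,-75],[-85,-75],[85,75],[-85,75]])/1e3
P=onz('top',uv,z)[:,:2]
lc,pc=L.mean(0),P.mean(0);H=(L-lc).T@(P-pc);th=np.arctan2(H[0,1]-H[1,0],H[0,0]+H[1,1])
R=np.array([[np.cos(th),-np.sin(th)],[np.sin(th),np.cos(th)]]);t=pc-R@lc
print('case',t,'yaw deg',np.degrees(th)); print((P-(L@R.T+t))*1e3)
W=lambda x,y:R@[x,y]+t
b=onz('top',[[90+537/3.6,150+114/3.6]],[.043])[0];print('btn',b,'local',R.T@(b[:2]-t))
for n,p in(('keeper',(0,-92)),('chamber',(0,0)),('pivot',(0,-.135)),('levertip0',(0,-.202))):print(n,W(*p) )
tip=onz('top',[[90+462/3.6,150+197/3.6],[90+600/3.6,150+175/3.6],[90+20/3.6,150+228/3.6]],[.112,.11,.24])
print('lever tip, bar, tongue',[(R.T@(p[:2]-t)).round(4) for p in tip])
# pacifier
print('paci top',onz('top',[[358,257]],[.04])[0],onz('top',[[358,260]],[.017])[0],onz('side',[[329,173]],[.015])[0])
print('tray corners',onz('top',[[323,186],[464,172],[474,271],[336,291]],[.022]*4).round(3))
print('jar',onz('top',[[391,232]],[.058]).round(3))
E
```

```text
case [0.56073403 0.17528079] yaw deg 10.47999311528888
[[-2.05422254  2.05622535]
 [ 2.19628959  4.2809983 ]
 [-2.73435974  1.17469393]
 [ 0.18151211 -3.41885082]
 [ 0.04053863 -3.65515924]
 [ 2.37024195 -0.43790753]]
btn [0.64863433 0.02579992 0.043     ] local [ 0.05924459 -0.16297568]
keeper [ 17.29481418 -90.29001953]
chamber [0.56073403 0.17528079]
pivot [0.58528947 0.04253279]
levertip0 [ 0.59747625 -0.02334955]
lever tip, bar, tongue [array([ 0.002 , -0.1157]), array([ 0.0015, -0.1978]), array([0.0018, 0.1063])]
paci top [ 0.48242665 -0.24158355  0.04      ] [ 0.47732918 -0.24441058  0.017     ] [ 0.48065496 -0.24644786  0.015     ]
tray corners [[ 0.645 -0.164  0.022]
 [ 0.683 -0.493  0.022]
 [ 0.454 -0.508  0.022]
 [ 0.407 -0.195  0.022]]
jar [[ 0.537 -0.312  0.058]]
```

```bash
python3 -m pendant '[[[0.0337,-0.0154,0.005,0],[0.0337,-0.0154,0.005,0],[0.0337,-0.0154,0.005,0],[0.0337,-0.0154,0.005,0],[0.0337,-0.0154,0.005,0],[0.0337,-0.0154,0.005,0],[0.0337,-0.0154,0.005,0],[0.0337,-0.0154,0.005,0],[0.0337,-0.0154,0.005,0],[0.0337,-0.0154,0.005,0],[0,0,0,0],[0,0,0,0]]]' 0.3
python3 - <<'E'
from h import *
import pickle
s=env.observe();pickle.dump(s,open('w1.pkl','wb'));im=env.capture('wrist')
print(s['time'],s['tcp_pos'],s['eef_rot'],s['finger_gap'],proj('wrist',[[.48,-.244,.026]],s))
cv2.imwrite('pics/w1.png',im[:,:,::-1])
E
```

```text
time: 1.1
tcp_pos: [0.4809, -0.2428, 0.1805]
eef_rot: [0.977, 0.213, -0.001, -0.001]
wrist_force: [0.5, -1.1, 0.5]
finger_gap: 0.0595
grasp_force: 0.0
1.1 [ 0.48094952 -0.24281604  0.18045079] [ 9.77109649e-01  2.12734304e-01 -7.41085490e-04 -5.49257482e-04] 0.059461901409406125 [[277.32808007 193.59328473]]
```

View pics/w1.png

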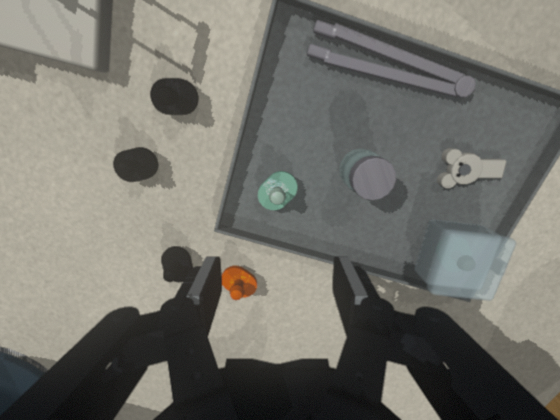

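The mint pacifier is at (277,191), with its shield's long axis tilted up to the right. The jar is at (372,178), so it's clear. I'll segment the shield to get its axis.

```bash
python3 - <<'E'
from h import *
import pickle
s=pickle.load(open('w1.pkl','rb'));im=cv2.imread('pics/w1.png').astype(int)
m=((im[...,1]-im[...,2]>25)).astype(np.uint8);m[:,:240]=0;m[:,320:]=0;m[:150]=0;m[230:]=0
n,l,st,c=cv2.connectedComponentsWithStats(m);k=1+st[1:,4].argmax();print(st[k],c[k])
cn=max(cv2.findContours((l==k).astype(np.uint8),0,1)[0],key=len)
P=onz('wrist',cn.reshape(-1,2),np.full(len(cn),.018),s)[:,:2]*1000
e=cv2.fitEllipse(P.astype(np.float32));print(e)
r=cv2.minAreaRect(P.astype(np.float32));print(r)
R=Rq(s['eef_rot']);print('toolx ang',np.degrees(np.arctan2(R[1,0],R[0,0])))
a=np.radians(e[2]);print('in tool',R.T@(np.r_[np.array(e[0])/1e3,.026]-s['tcp_pos']))
E
```

```text
[258 171  39  39 809] [277.20148331 189.30284302]
((480.7002258300781, -243.19459533691406), (35.1784782409668, 46.79384231567383), 71.07135009765625)
((480.495361328125, -243.31228637695312), (33.76045608520508, 46.097145080566406), 69.8150405883789)
toolx ang 24.56533438665941
in tool [-0.00019652  0.00045514  0.15445066]
```

```bash
python3 -m pendant '[[[0,0,0.02,6.23],[0,0,0.02,6.23],[0,0,0.02,6.23],[0,0,0.02,6.23],[0,0,0.02,6.23],[0,0,0.02,6.23],[0,0,0.02,6.23],[0,0,0.0115,0],[0,0,0.0115,0],[0,0,0.0115,0],[0,0,0,0],[0,0,0,0]]]' 0.3
python3 -m pendant '[[[0,0,0,0],[0,0,0,0],[0,0,0,0],[0,0,0,0],[0,0,0,0],[0,0,0,0]]]' 1 30
```

```text
time: 2.15
tcp_pos: [0.4792, -0.2456, 0.0065]
eef_rot: [0.986, -0.168, -0.001, -0.0]
wrist_force: [0.5, 0.3, 0.2]
finger_gap: 0.0601
grasp_force: 0.0
time: 2.65
tcp_pos: [0.4813, -0.2456, 0.0079]
eef_rot: [0.986, -0.167, 0.001, 0.001]
wrist_force: [-1.0, -0.7, 6.3]
finger_gap: 0.0329
grasp_force: 30.3
```

```bash
python3 -m pendant '[[[0,0,-0.038,0],[0,0,-0.038,0],[0,0,-0.038,0],[0,0,-0.038,0],[0,0,-0.038,0],[-0.00457,-0.03423,0,0],[-0.00457,-0.03423,0,0],[-0.00457,-0.03423,0,0],[-0.00457,-0.03423,0,0],[-0.00457,-0.03423,0,0],[-0.00457,-0.03423,0,0],[-0.00457,-0.03423,0,0],[-0.00457,-0.03423,0,0],[-0.00457,-0.03423,0,0],[-0.00457,-0.03423,0,0],[-0.00457,-0.03423,0,0],[-0.00457,-0.03423,0,0],[0,0,0,0],[0,0,0,0]]]'
python3 - <<'E'
from h import *
import pickle
s=env.observe();pickle.dump(s,open('w2.pkl','wb'));im=env.capture('wrist')
print(s['time'],s['qpos'],s['tcp_pos'],s['finger_gap'])
cv2.imwrite('pics/w2.png',im[:,:,::-1])
E
```

```text
time: 4.23
tcp_pos: [0.5092, 0.0294, 0.2111]
eef_rot: [0.996, -0.068, 0.004, -0.057]
wrist_force: [-0.9, -0.8, 0.2]
finger_gap: 0.0332
grasp_force: 30.2
4.2333 [-0.13693248  0.24266565 -0.16459658  1.16415608  0.11407412  3.1406309 ] [0.5091715  0.02943713 0.2110604 ] 0.03318280521591586
```

View pics/w2.png

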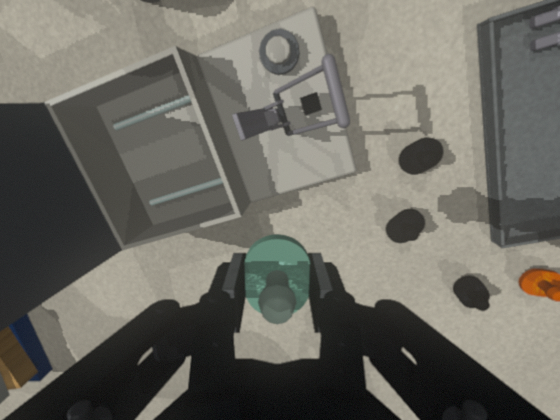

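The pacifier is held at (277,275), but joint 6 ran into its limit, so the arm stopped short. The picture also shows the latch: the button is at (280,50) and the bail bar at (338,92), leaning out. I'll turn the wrist back.

```bash
python3 -m pendant '[[[0,0,0,-7],[0,0,0,-7],[0,0,0,-7],[0,0,0,-7],[0,0,0,-7],[0,0,0,0],[0,0,0,0]]]'
python3 -c "
from bench import env;print(env.observe()['qpos'])"
```

```text
time: 4.87
tcp_pos: [0.5091, 0.0282, 0.2105]
eef_rot: [0.971, 0.232, 0.02, -0.053]
wrist_force: [0.4, 0.5, 0.3]
finger_gap: 0.033
grasp_force: 30.2
[-0.13935686  0.24340792 -0.16503432  1.1639356   0.11405048  2.53282292]
```

```bash
cat >> h.py <<'E'
def go(target):
    s=env.observe();d=Rq(s['eef_rot']).T@(np.array(target)-s['tcp_pos']);print('tcp',s['tcp_pos'].round(4),'tool delta',d.round(4),'dist',np.linalg.norm(d).round(3));return d
E
python3 - <<'E'
from h import *
import pickle
s=pickle.load(open('w2.pkl','rb'))
uv=np.array([[315,10],[355,172],[178,48],[239,216],[48,103],[122,248]])
z=np.array([25,25,70,70,70,70])/1e3
L=np.array([[85,-205],[-85,-205],[85,-75],[-85,-75],[85,75],[-85,75]])/1e3
P=onz('wrist',uv,z,s)[:,:2]
lc,pc=L.mean(0),P.mean(0);H=(L-lc).T@(P-pc);th=np.arctan2(H[0,1]-H[1,0],H[0,0]+H[1,1])
R=np.array([[np.cos(th),-np.sin(th)],[np.sin(th),np.cos(th)]]);t=pc-R@lc
print('case',t,np.degrees(th));print((P-(L@R.T+t))*1e3)
q=onz('wrist',[[280,50],[338,92],[237,124]],[.043,.112,.112],s)
print('btn,bar,levertip local',[(R.T@(p[:2]-t)).round(4) for p in q],q.round(4))
# tilt-corrected lever: triangulate lever tip and bar using top+wrist
for n,a,b in(('tip',(90+462/3.6,150+197/3.6),(237,124)),('bar',(90+600/3.6,150+175/3.6),(338,92)),):
    o1,d1=ray('top',[a]);o2,d2=ray('wrist',[b],s);A=np.c_[d1[0],-d2[0]];k=np.linalg.lstsq(A,o2-o1,rcond=None)[0]
    p=(o1+k[0]*d1[0]+o2+k[1]*d2[0])/2;print(n,(R.T@(p[:2]-t)).round(4),p[2].round(4),'gap',np.linalg.norm(A@k-(o2-o1)).round(4))
go([.5637,.1605,.21]); print(Rq(env.observe()['eef_rot']).round(3))
E
```

```text
case [0.56235381 0.17564722] 10.057058112471264
[[-3.00884163  1.50949639]
 [ 2.84773098  2.13467262]
 [-1.4553526  -1.07902421]
 [ 1.64531337  1.34060343]
 [-2.11413828 -2.60486062]
 [ 2.08528815 -1.30088761]]
btn,bar,levertip local [array([ 0.0572, -0.1615]), array([ 0.0019, -0.1979]), array([ 0.0038, -0.1151])] [[ 0.6469  0.0266  0.043 ]
 [ 0.5988 -0.0189  0.112 ]
 [ 0.5862  0.0629  0.112 ]]
tip [ 0.0033 -0.1143] 0.1054 gap 0.0021
bar [ 0.0019 -0.198 ] 0.1081 gap 0.0005
tcp [0.5091 0.0282 0.2105] tool delta [ 0.108  -0.0925  0.0162] dist 0.143
[[ 0.891  0.453  0.014]
 [ 0.449 -0.887  0.113]
 [ 0.064 -0.094 -0.994]]
```

```bash
python3 -m pendant '[[[0.027,-0.0231,0.004,0],[0.027,-0.0231,0.004,0],[0.027,-0.0231,0.004,0],[0.027,-0.0231,0.004,0],[-0.0021,0.0031,0.0328,0],[-0.0021,0.0031,0.0328,0],[-0.0021,0.0031,0.0328,0],[-0.0021,0.0031,0.0328,0],[-0.0021,0.0031,0.0328,0],[-0.001,0.0015,0.0164,0],[0,0,0,0],[0,0,0,0]]]'
```

```text
time: 5.87
tcp_pos: [0.5624, 0.1609, 0.028]
eef_rot: [0.971, 0.233, 0.019, -0.053]
wrist_force: [0.5, -0.1, -0.2]
finger_gap: 0.033
grasp_force: 35.2
```

```bash
python3 -m pendant '[[[-0.0005,0.0008,0.0085,0],[-0.0005,0.0008,0.0085,0],[0,0,0,0],[0,0,0,0]]]'
```

```text
time: 6.2
tcp_pos: [0.5643, 0.1664, 0.0141]
eef_rot: [0.97, 0.235, 0.023, -0.058]
wrist_force: [-4.0, 14.8, 1.8]
finger_gap: 0.0324
grasp_force: 37.6
```

```bash
python3 -m pendant '[[[0.0068,-0.0132,-0.0064,0],[0,0,0,0],[-0.0005,0.0008,0.008,0],[0,0,0,0],[0,0,0,0]]]'
```

```text
time: 6.62
tcp_pos: [0.5629, 0.1747, 0.0111]
eef_rot: [0.971, 0.234, 0.02, -0.053]
wrist_force: [-0.7, 0.3, -0.4]
finger_gap: 0.033
grasp_force: 37.2
```

```bash
python3 -m pendant '[[[0,0.0002,0.002,0],[0,0,0,0],[0,0,0,0]]]'
python3 -m pendant '[[[0,0,0,0],[0,0,0,0],[0,0,0,0],[0,0,0,0]]]' 0.4
```

```text
time: 6.87
tcp_pos: [0.5635, 0.1749, 0.0102]
eef_rot: [0.971, 0.234, 0.02, -0.053]
wrist_force: [-2.1, -0.5, 5.5]
finger_gap: 0.0328
grasp_force: 37.8
time: 7.2
tcp_pos: [0.5634, 0.1752, 0.0095]
eef_rot: [0.971, 0.234, 0.02, -0.053]
wrist_force: [0.3, -0.4, -0.7]
finger_gap: 0.0514
grasp_force: 0.0
```

```bash
python3 -m pendant '[[[0.0025,-0.0036,-0.038,0],[0.0025,-0.0036,-0.038,0],[0.0025,-0.0036,-0.038,0],[0,0,-0.038,-6.7],[0,0,-0.038,-6.7],[0,0,-0.038,-6.7],[0,0,-0.038,-6.7],[0,0,0,-6.7],[0,0,0,-6.7],[0,0,0,-6.7],[0,0,0,-6.7],[0,0,0,-6.7],[0,0,0,-6.7],[0,0,0,-6.7],[0,0,0,0]]]' 1
python3 - <<'E'
from h import *
s=env.observe();print(s['time'],s['qpos'].round(3));im=env.capture('top')
cv2.imwrite('pics/t2.png',cv2.resize(im[150:290,80:310,::-1],None,fx=3,fy=3,interpolation=cv2.INTER_CUBIC))
go([.5347,.323,.275]);print(Rq(s['eef_rot']).round(3))
E
```

```text
time: 8.45
tcp_pos: [0.5613, 0.1582, 0.2753]
eef_rot: [0.636, 0.77, 0.048, -0.031]
wrist_force: [-0.6, 0.5, -0.2]
finger_gap: 0.0004
grasp_force: 0.0
8.45 [0.106 0.355 0.156 1.346 0.111 1.488]
tcp [0.5613 0.1582 0.2753] tool delta [0.1658 0.004  0.0186] dist 0.167
[[-0.19   0.982  0.014]
 [ 0.976  0.187  0.113]
 [ 0.108  0.035 -0.993]]
```

View pics/t2.png

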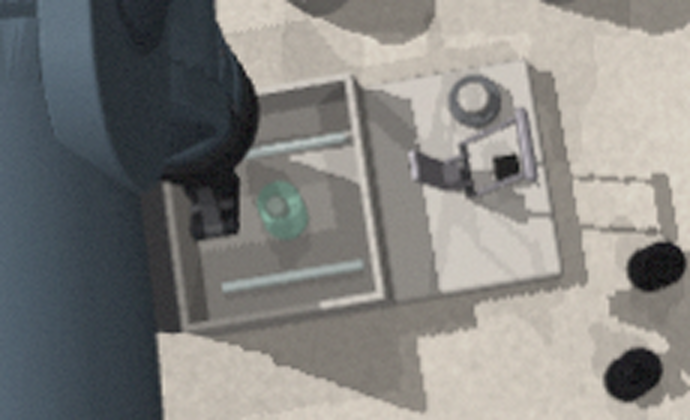

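The pacifier stands in the chamber at (283,208) in the crop. Next I take the shut fingers behind the lid.

```bash
python3 -m pendant '[[[0.034,0.0008,0.0037,0],[0.034,0.0008,0.0037,0],[0.034,0.0008,0.0037,0],[0.034,0.0008,0.0037,0],[0.034,0.0008,0.0037,0],[0,0,0,0],[-0.0032,-0.001,0.03,0],[-0.0032,-0.001,0.03,0],[0,0,0,0],[0,0,0,0]]]'
python3 - <<'E'
from h import *
go([.5623,.171,.215])
E
```

```text
time: 9.33
tcp_pos: [0.5318, 0.3262, 0.2134]
eef_rot: [0.637, 0.769, 0.046, -0.032]
wrist_force: [0.7, -0.1, 0.7]
finger_gap: -0.0
grasp_force: 0.0
tcp [0.5318 0.3262 0.2134] tool delta [-0.1571  0.0014 -0.0185] dist 0.158
```

```bash
python3 -m pendant '[[[-0.013,0,-0.0015,0],[-0.013,0,-0.0015,0],[-0.013,0,-0.0015,0],[-0.013,0,-0.0015,0],[-0.013,0,-0.0015,0],[-0.013,0,-0.0015,0],[-0.013,0,-0.0015,0],[-0.013,0,-0.0015,0],[-0.013,0,-0.0015,0],[-0.013,0,-0.0015,0],[-0.013,0,-0.0015,0],[-0.013,0,-0.0015,0],[-0.013,0,-0.0015,0]]]'
python3 - <<'E'
from h import *
c,s_=np.cos(np.radians(10.3)),np.sin(np.radians(10.3))
def W(x,y,z): return [.5615+c*x-s_*y,.1755+s_*x+c*y,z]
go(W(0,-.01,.2));go(W(0.002,-.245,.2)); go(W(.002,-.245,.105))
E
sed -i '$a c_,s_=np.cos(np.radians(10.3)),np.sin(np.radians(10.3))\ndef W(x,y,z): return [.5615+c_*x-s_*y,.1755+s_*x+c_*y,z]\ndef loc(p): d=np.array(p)-[.5615,.1755,0];return np.array([c_*d[0]+s_*d[1],c_*d[1]-s_*d[0],d[2]])' h.py
```

```text
time: 10.42
tcp_pos: [0.5655, 0.1586, 0.2164]
eef_rot: [0.636, 0.769, 0.048, -0.03]
wrist_force: [-0.8, -0.6, -0.6]
finger_gap: 0.0002
grasp_force: 0.1
tcp [0.5655 0.1586 0.2164] tool delta [ 0.0055 -0.0014  0.0171] dist 0.018
tcp [0.5655 0.1586 0.2164] tool delta [-0.2281 -0.0011 -0.0083] dist 0.228
tcp [0.5655 0.1586 0.2164] tool delta [-0.2383 -0.0045  0.0861] dist 0.253
```

```bash
python3 -m pendant '[[[-0.0326,0,-0.0012,0],[-0.0326,0,-0.0012,0],[-0.0326,0,-0.0012,0],[-0.0326,0,-0.0012,0],[-0.0326,0,-0.0012,0],[-0.0326,0,-0.0012,0],[-0.0326,0,-0.0012,0],[0,0,0,0],[0,0,0,0],[0,0,0,0],[0,0,0,0],[0,0,0,0],[0,0,0,0],[0,0,0,0],[0,0,0,0],[0,0,0,0],[0,0,0,0]]]'
python3 - <<'E'
from h import *
import pickle
s=env.observe();pickle.dump(s,open('w3.pkl','wb'));im=env.capture('wrist')
cv2.imwrite('pics/w3.png',im[:,:,::-1]);print(s['qpos'].round(3),loc(s['tcp_pos']))
for P in (W(0,-.095,.0855),W(0,-.1,.075),W(0,-.198,.11),W(0,-.115,.108),W(.058,-.162,.043)): print(proj('wrist',[P],s).round(0))
go(W(.002,-.245,.105))
E
```

```text
time: 11.83
tcp_pos: [0.6081, -0.0634, 0.2]
eef_rot: [0.636, 0.769, 0.048, -0.031]
wrist_force: [-0.6, 0.9, -0.6]
finger_gap: -0.0001
grasp_force: 0.0
[-0.266  0.468  0.133  1.252  0.113  1.115] [ 0.00314856 -0.24342368  0.20001194]
[[269.  43.]]
[[269.  53.]]
[[269. 170.]]
[[269.  61.]]
[[325. 130.]]
tcp [ 0.6081 -0.0635  0.2   ] tool delta [-0.0118 -0.0045  0.0942] dist 0.095
```

View pics/w3.png

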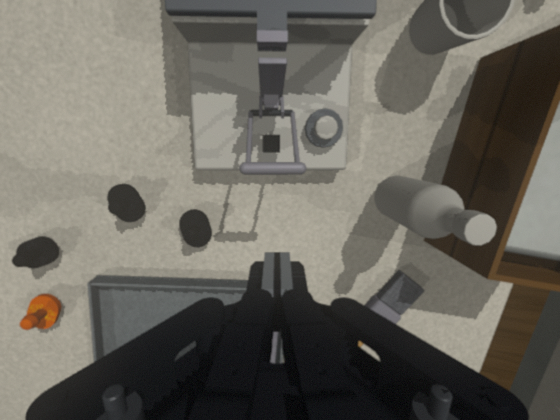

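The lid is nearly down, with its lug at (272,33). The bail bar is at (272,170), the lever tip at (272,62) and the button at (324,126), and all of these match the model. Next I descend outside the bar and push it over.

```bash
python3 -m pendant '[[[-0.0039,-0.0015,0.0325,0],[-0.0039,-0.0015,0.0325,0],[-0.0039,-0.0015,0.0325,0],[0,0,0,0],[0.01,0,0.0011,0],[0.01,0,0.0011,0],[0.01,0,0.0011,0],[0.01,0,0.0011,0],[0.008,0,0.0009,0],[0.008,0,0.0009,0],[0.008,0,0.0009,0],[0.008,0,0.0009,0],[0.006,0,0.0007,0],[0.006,0,0.0007,0],[0.006,0,0.0007,0],[0.005,0,0.0006,0],[0,0,0,0]]]'
python3 -c "
from h import *
s=env.observe();print(loc(s['tcp_pos']),s['wrist_force'].round(1))"
```

```text
time: 13.3
tcp_pos: [0.5892, 0.0301, 0.1012]
eef_rot: [0.636, 0.77, 0.048, -0.031]
wrist_force: [-0.1, -0.6, 0.3]
finger_gap: 0.0001
grasp_force: 0.0
[ 0.00122194 -0.14804496  0.10124705] [-0.1 -0.6  0.3]
```

```bash
python3 -m pendant '[[[0,0,-0.033,0],[0.0036,0.0012,-0.033,0],[0.0036,0.0012,-0.033,0],[0,0,0,0],[0,0,0,0]]]'
python3 - <<'E'
from h import *
import pickle
s=env.observe();pickle.dump(s,open('w4.pkl','wb'));im=env.capture('wrist')
p=proj('wrist',[W(0,-.095,.0855),W(0,-.1,.0755),W(0,-.115,.108),W(.058,-.162,.043)],s).round(0);print(loc(s['tcp_pos']),p)
cv2.imwrite('pics/w4.png',cv2.resize(im[60:300,130:430,::-1],None,fx=2.5,fy=2.5,interpolation=cv2.INTER_CUBIC))
go(W(.002,-.09,.2));go(W(.002,-.09,.099))
E
```

```text
time: 13.72
tcp_pos: [0.5912, 0.0248, 0.2032]
eef_rot: [0.636, 0.769, 0.05, -0.028]
wrist_force: [0.9, -0.1, -0.5]
finger_gap: 0.0006
grasp_force: 0.0
[ 0.00231875 -0.15359955  0.20323099] [[269. 153.]
 [269. 158.]
 [269. 177.]
 [321. 214.]]
tcp [0.5898 0.025  0.2012] tool delta [0.0627 0.0014 0.0081] dist 0.063
tcp [0.5898 0.025  0.2012] tool delta [ 0.0518 -0.0024  0.1084] dist 0.12
```

View pics/w4.png

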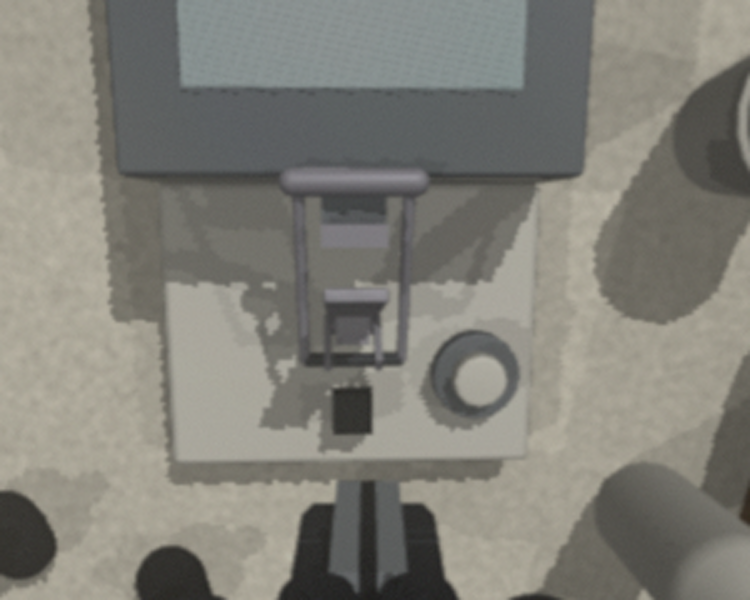

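The lid is shut and the bail bar lies behind the lug, with the bar at crop (355,181) and the lug at (353,235). The lever tip is at (355,297). I'll take the fingers down between the lug and the lever, above the lug.

```bash
python3 -m pendant '[[[0.0313,0.0007,0.004,0],[0.0313,0.0007,0.004,0],[0,0,0,0],[-0.0036,-0.0013,0.0334,0],[-0.0036,-0.0013,0.0334,0],[-0.0036,-0.0013,0.0334,0],[0,0,0,0],[0,0,0,0]]]'
python3 - <<'E'
from h import *
s=env.observe();l=loc(s['tcp_pos']);print(l,s['wrist_force'].round(1))
R=Rq(s['eef_rot']);prev=l.copy()
for y,z in((-104,99),(-116,100),(-136,99),(-152,93),(-165,83),(-173,71.5),(-178,59),(-179,52)):
    p=np.array([.002,y/1e3,z/1e3]);print((y,z),(R.T@(np.array(W(*p))-np.array(W(*prev)))).round(4));prev=p
E
```

```text
time: 14.43
tcp_pos: [0.5762, 0.0874, 0.0959]
eef_rot: [0.636, 0.769, 0.047, -0.033]
wrist_force: [-0.5, -0.2, 0.3]
finger_gap: -0.0
grasp_force: 0.0
[-0.00126677 -0.08927387  0.09593867] [-0.5 -0.2  0.3]
(-104, 99) [-0.0143  0.0033 -0.0046]
(-116, 100) [-0.0118 -0.0001 -0.0023]
(-136, 99) [-0.02   -0.0002 -0.0012]
(-152, 93) [-0.0166 -0.0003  0.0042]
(-165, 83) [-0.014  -0.0004  0.0085]
(-173, 71.5) [-0.0092 -0.0004  0.0105]
(-178, 59) [-0.0063 -0.0004  0.0119]
(-179, 52) [-0.0018 -0.0002  0.0068]
```

```bash
python3 -m pendant '[[[-0.007,0.0016,-0.0022,0],[-0.007,0.0016,-0.0022,0],[-0.006,0,-0.0011,0],[-0.006,0,-0.0011,0],[-0.01,0,-0.0006,0],[-0.01,0,-0.0006,0],[-0.0083,0,0.0021,0],[-0.0083,0,0.0021,0],[-0.007,0,0.0042,0],[-0.007,0,0.0042,0],[0,0,0,0],[0,0,0,0]]]'
python3 - <<'E'
from h import *
s=env.observe();print(loc(s['tcp_pos']),s['wrist_force'].round(1));R=Rq(s['eef_rot']);prev=loc(s['tcp_pos'])
for y,z in((-173,71.5),(-178,59),(-179,52)):
    p=np.array([.002,y/1e3,z/1e3]);print((y,z),(R.T@(np.array(W(*p))-np.array(W(*prev)))).round(4));prev=p
E
```

```text
time: 15.43
tcp_pos: [0.5956, 0.0135, 0.0847]
eef_rot: [0.637, 0.769, 0.048, -0.031]
wrist_force: [0.0, -0.2, 0.4]
finger_gap: 0.0001
grasp_force: 0.0
[ 0.00458503 -0.16551689  0.08474482] [ 0.  -0.2  0.4]
(-173, 71.5) [-0.0088 -0.0031  0.0123]
(-178, 59) [-0.0063 -0.0005  0.0119]
(-179, 52) [-0.0018 -0.0002  0.0068]
```

```bash
python3 -m pendant '[[[-0.0044,-0.0015,0.0062,0],[-0.0044,-0.0015,0.0062,0],[-0.0031,0,0.006,0],[-0.0031,0,0.006,0],[-0.0018,0,0.0068,0],[0,0,0,0],[0,0,0,0],[0,0,0,0]]]'
python3 - <<'E'
from h import *
import pickle
s=env.observe();print(loc(s['tcp_pos']),s['wrist_force'].round(1))
im=env.capture('top');cv2.imwrite('pics/t3.png',cv2.resize(im[150:290,80:310,::-1],None,fx=3,fy=3,interpolation=cv2.INTER_CUBIC))
E
```

```text
time: 16.1
tcp_pos: [0.5964, 0.0007, 0.0545]
eef_rot: [0.636, 0.769, 0.048, -0.031]
wrist_force: [-6.6, -0.2, 17.4]
finger_gap: -0.0004
grasp_force: 8.6
[ 0.00310468 -0.17825235  0.05448951] [-6.6 -0.2 17.4]
```

```bash
python3 -m pendant '[[[0,0,0.001,0],[0,0,0,0],[0.0038,0.0012,-0.035,0],[0.0038,0.0012,-0.035,0],[0.0038,0.0012,-0.035,0],[0.0038,0.0012,-0.035,0],[0,0,0,0],[0,0,0,0]]]'
python3 - <<'E'
from h import *
import pickle
s=env.observe();pickle.dump(s,open('w5.pkl','wb'));im=env.capture('wrist')
print(loc(s['tcp_pos']),proj('wrist',[W(0,-.095,.0855),W(0,-.202,.0515),W(.058,-.162,.043)],s).round(0))
cv2.imwrite('pics/w5.png',cv2.resize(im[40:300,130:430,::-1],None,fx=2.3,fy=2.3,interpolation=cv2.INTER_CUBIC))
go(W(.058,-.162,.08))
E
```

```text
time: 16.82
tcp_pos: [0.5984, 0.0003, 0.1946]
eef_rot: [0.636, 0.769, 0.049, -0.028]
wrist_force: [0.5, -0.3, -0.9]
finger_gap: 0.0003
grasp_force: 0.0
[ 0.00497646 -0.17899312  0.1946139 ] [[266. 123.]
 [266. 231.]
 [321. 192.]]
tcp [5.969e-01 5.000e-04 1.925e-01] tool delta [0.0037 0.0505 0.1155] dist 0.126
```

View pics/w5.png

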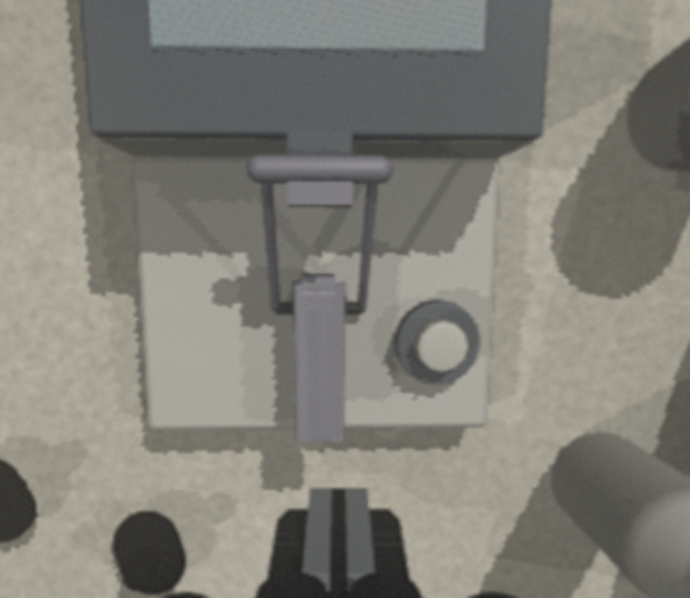

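The picture shows the latch clamped: bar against the lug at (320,170) and the lever level along (320,290–440). The button top is at (442,346), as predicted. Next is the button.

```bash
python3 -m pendant '[[[0.0048,0.0253,0,0],[0.0048,0.0253,0,0],[0,0,0.029,0],[0,0,0.029,0],[0,0,0.029,0],[0,0,0.029,0],[0,0,0,0],[0,0,0,0]]]'
python3 - <<'E'
from h import *
s=env.observe();print(loc(s['tcp_pos']),s['wrist_force'].round(1));go(W(.058,-.156,.05));go(W(.058,-.156,.034))
E
```

```text
time: 17.53
tcp_pos: [0.6425, 0.033, 0.0765]
eef_rot: [0.636, 0.769, 0.046, -0.034]
wrist_force: [-0.9, -0.8, 0.4]
finger_gap: 0.0002
grasp_force: 0.0
[ 0.05424157 -0.1547051   0.07648115] [-0.9 -0.8  0.4]
tcp [0.6425 0.033  0.0765] tool delta [-0.0043  0.003   0.0263] dist 0.027
tcp [0.6425 0.033  0.0765] tool delta [-0.006   0.0026  0.0422] dist 0.043
```

```bash
python3 -m pendant '[[[-0.002,0.0015,0.013,0],[-0.002,0.0015,0.013,0],[-0.0007,0,0.006,0],[-0.0007,0,0.006,0],[-0.0004,0,0.003,0],[0,0,0,0],[0,0,0,0],[0,0,0,0]]]'
```

```text
time: 18.2
tcp_pos: [0.6512, 0.0317, 0.0415]
eef_rot: [0.636, 0.769, 0.049, -0.03]
wrist_force: [-4.2, -1.3, 10.5]
finger_gap: -0.0002
grasp_force: 5.7
```

```bash
python3 -m pendant '[[[-0.0004,0,0.004,0],[0,0,0,0],[0,0,0,0],[0,0,0,0]]]'
python3 -c "
from h import *
s=env.observe();print(loc(s['tcp_pos']),s['wrist_force'].round(1))"
```

```text
time: 18.53
tcp_pos: [0.6515, 0.0318, 0.041]
eef_rot: [0.636, 0.769, 0.049, -0.029]
wrist_force: [-11.7, -3.0, 31.0]
finger_gap: -0.0002
grasp_force: 15.3
[ 0.06280993 -0.15750439  0.04101662] [-11.7  -3.   31. ]
```

```bash
python3 - <<'E'
from h import *
s=env.observe();a=env.capture('side');b=env.capture('wrist');c=env.capture('top')
P=[W(.058,-.162,.043),s['tcp_pos']]
for n in('side','top','wrist'): print(n,proj(n,P,s).round(1))
for n,i in zip('swt',(a,b,c)): cv2.imwrite(f'pics/p_{n}.png',i[:,:,::-1])
f=lambda i,y,x,h,w,k:cv2.resize(i[y:y+h,x:x+w,::-1],(w*k,h*k),interpolation=cv2.INTER_CUBIC)
A=f(a,200,190,120,100,5)[:600,:400]
A=f(a,200,190,150,100,4);B=f(b,160,180,100,133,3);C=f(c,150,200,100,133,3)
o=np.zeros((600,800,3),np.uint8);o[:,:400]=A;o[:300,400:799]=B;o[300:,400:799]=C
cv2.imwrite('pics/m.png',o)
E
```

```text
side [[235.6 249.1]
 [233.2 251.5]]
top [[238.9 182.1]
 [236.7 180.6]]
wrist [[267.6 274.6]
 [276.3 265.4]]
```

View pics/m.png

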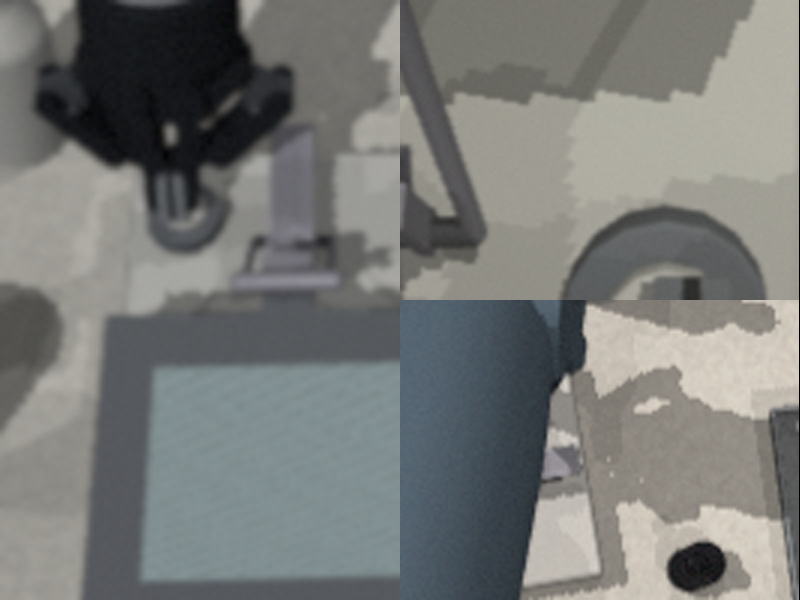

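The side and wrist views show the shut fingers about 5 mm to the +x side of the button's centre, so they may be resting on the ring. I'll lift, shift back and press again, feeling for the travel.

```bash
python3 -m pendant '[[[0.001,0,-0.009,0],[0.001,0,-0.009,0],[0,-0.005,0,0],[0,0,0,0],[0,0,0,0],[0,0,0,0]]]'
python3 - <<'E'
from h import *
z=[];
s=env.observe();print(loc(s['tcp_pos']),s['wrist_force'].round(1))
im=env.capture('wrist');cv2.imwrite('pics/w6.png',im[:,:,::-1])
# ring circle in wrist image: button bright blob
g=cv2.cvtColor(im,cv2.COLOR_RGB2GRAY).astype(int)
u=proj('wrist',[s['tcp_pos'],W(.058,-.162,.037)],s);print(u.round(1))
y,x=u[1].round().astype(int)[::-1]
for r in range(y-50,y+51,8): print(r,g[r,x-52:x+56:4])
E
```

```text
time: 19.18
tcp_pos: [0.6446, 0.0311, 0.0519]
eef_rot: [0.636, 0.769, 0.048, -0.031]
wrist_force: [0.3, -0.1, -0.7]
finger_gap: -0.0002
grasp_force: 0.0
[ 0.05594843 -0.15689037  0.05185368] [ 0.3 -0.1 -0.7]
[[276.3 265.4]
 [278.8 263.5]]
213 [155 153 153 154 154 156 171 170 172 172 171 170 171 172 170 172 172 173
 174 171 169 157 157 158 143 159 163]
221 [154 153 155 154 154 154 170 171 170 170 166 170 170 157 156 157 156 155
 156 157 155 158 157 155 142 160 159]
229 [152 153 152 146 151 144 149 160 160 127  69  73  83  94  86  82  77 110
 156 157 154 156 155 154 143 160 160]
237 [142 143 142 143 144 145 156  77  91 100 100  99 102  99  99  92  92  91
  97  90 156 157 156 155 145 156 154]
245 [142 141 143 142 142 144  68  93  92  94  92 100 110 116 120 119 106  91
  91  92  91 156 155 154 145 156 152]
253 [140 142 143 142 142  88  93  92  92  90  94  98  55  59 100  99 166 132
  92  91  92 125 155 153 148 153 158]
261 [143 142 142 140 110  81  90  67  61  75  97  98  46  52  98  97  94  94
  89  89  93 115 154 152 150 160 158]
269 [150 152 152 145  99  90  46  45  40  83  95  94  43  43  96  97  67  46
  47  49  97 167 169 157 156 155 162]
277 [152 150 150 150 151  92  44  44  43  89  96  95  40  43  96  95  80  44
  46  45 168 167 169 153 153 154 156]
285 [149 152  98  97  96  61  41  42  35  92  94  95  38  37  95  93  91  40
  44  43 140 168 168 153 155 152 158]
293 [130 104  95  98  81  36  36  37  38  38  34  92  38  34  57  36  37  37
  39  40  43 156 167 149 171 171 169]
301 [112 113 110  55  36  35  36  34  34  36  34  31  36  30  31  36  36  36
  38  37  41  38  96 147 155 159 127]
309 [37 36 29 35 34 35 34 34 32 32 31 29 29 29 28 34 33 34 33 34 37 36 35 36
 37 34 38]
```

Now it is centred on the ring to about 1 px.

```bash
python3 -m pendant '[[[-0.0007,0,0.006,0],[0,0,0,0],[0,0,0,0]]]' | egrep 'tcp|wrist'
for i in 1; do python3 -m pendant '[[[-0.0002,0,0.002,0],[0,0,0,0],[0,0,0,0]]]' | egrep 'tcp|wrist'; python3 -m pendant '[[[-0.0002,0,0.002,0],[0,0,0,0],[0,0,0,0]]]' | egrep 'tcp|wrist'; python3 -m pendant '[[[-0.0002,0,0.002,0],[0,0,0,0],[0,0,0,0]]]' | egrep 'tcp|wrist';python3 -m pendant '[[[-0.0002,0,0.002,0],[0,0,0,0],[0,0,0,0]]]' | egrep 'tcp|wrist'; done
```

```text
tcp_pos: [0.6457, 0.0311, 0.0464]
wrist_force: [-0.4, 0.0, 1.0]
tcp_pos: [0.6457, 0.0311, 0.0449]
wrist_force: [-0.3, -0.4, 4.4]
tcp_pos: [0.6458, 0.0311, 0.043]
wrist_force: [-1.0, -0.8, 4.7]
tcp_pos: [0.6459, 0.0311, 0.0417]
wrist_force: [-2.7, -1.2, 8.3]
tcp_pos: [0.6459, 0.0311, 0.0413]
wrist_force: [-7.7, -1.9, 19.3]
```

```bash
python3 -m pendant '[[[-0.0002,0,0.002,0],[-0.0002,0,0.001,0],[0,0,0,0],[0,0,0,0],[0,0,0,0]]]' | egrep 'tcp|wrist'
python3 - <<'E'
from h import *
cv2.imwrite('pics/p2s.png',env.capture('side')[:,:,::-1])
E
python3 -m pendant '[[[0.0011,0,-0.01,0],[0.0011,0,-0.01,0],[0,0,0,0],[0,0,0,0]]]' | egrep 'time|tcp|wrist'
python3 - <<'E'
from h import *
s=env.observe();cv2.imwrite('pics/u2s.png',env.capture('side')[:,:,::-1])
a,b=[cv2.cvtColor(cv2.imread(f'pics/{n}.png'),cv2.COLOR_BGR2GRAY).astype(int) for n in('p2s','u2s')]
x,y=proj('side',[W(.058,-.162,.043)])[0].round().astype(int);print(x,y,proj('side',[W(.058,-.162,.043),W(.058,-.162,.037)]))
print(a[y-8:y+16,x-12:x+13]);print(b[y-8:y+16,x-12:x+13])
E
```

```text
tcp_pos: [0.6461, 0.0311, 0.041]
wrist_force: [-13.3, -1.4, 32.5]
time: 21.28
tcp_pos: [0.6456, 0.031, 0.0558]
wrist_force: [-0.9, 0.7, -0.8]
236 249 [[235.55775928 249.05127627]
 [235.81365286 250.68303921]]
[[100 106  96  67  38  26  24  20  21  19  13  17  21  22  21  22  23  28
   42  62  72  66  53  44  42]
 [138 147 138 107  64  30  23  24  28  27  23  21  27  26  25  23  23  29
   61  88  98  93  82  76  75]
 [148 160 158 135  90  44  26  33  42  48  42  40  46  44  33  22  22  36
   68  95 105 104 103 100  97]
 [151 161 164 151 111  55  33  48  65  72  60  54  69  70  51  31  23  34
   67  93 106 105 103 101  97]
 [153 161 165 155 116  61  34  55  81  87  69  62  83  88  67  37  19  34
   63  92 105 103  98  94  92]
 [154 161 165 156 119  64  39  58  84  91  70  62  83  91  71  39  27  33
   56  87 104 104  97  92  93]
 [156 163 166 156 119  65  39  59  84  91  72  58  82  92  72  45  29  31
   52  82 100 102  97  92  90]
 [158 163 164 152 115  65  36  56  84  92  71  57  82  91  73  44  32  34
   50  70  88  94  91  90  97]
 [159 163 162 142 101  55  36  53  83  91  73  58  
[... 3450 characters left out ...]
83  84  88  90  91  90  89  87  85  80
   69  65  84 115 131 136 137]
 [147 149 143 128 104  85  80  84  85  85  88  88  88  89  87  81  76  68
   63  79 109 130 136 137 137]
 [147 148 147 141 122  98  82  80  84  83  83  83  82  81  77  70  67  69
   82 106 131 139 138 137 138]
 [149 147 149 148 136 121 100  86  79  75  76  75  71  70  68  68  81  98
  118 134 144 143 140 139 142]
 [149 149 148 149 146 139 126 109  95  88  82  80  77  77  80  89 112 134
  146 149 148 145 142 143 144]
 [149 148 148 148 149 148 143 135 124 118 114 111 109 108 116 124 138 153
  157 156 153 150 147 147 147]
 [150 149 150 149 148 148 147 146 146 144 143 142 143 145 148 153 159 163
  162 160 155 150 149 149 148]]
```

```bash
python3 -m pendant '[[[0.005,0.003,0,0],[-0.0008,0,0.008,0],[-0.0003,0,0.003,0],[0,0,0,0],[0,0,0,0]]]' | egrep 'tcp|wrist'
python3 -m pendant '[[[-0.0003,0,0.003,0],[-0.0003,0,0.003,0],[0,0,0,0],[0,0,0,0]]]' | egrep 'tcp|wrist'
python3 -m pendant '[[[-0.0003,0,0.003,0],[0,0,0,0],[0,0,0,0],[0,0,0,0]]]' | egrep 'tcp|wrist'
python3 -c "
from h import *
print(loc(env.observe()['tcp_pos']))"
```

```text
tcp_pos: [0.6479, 0.0372, 0.0453]
wrist_force: [0.2, 2.0, 3.4]
tcp_pos: [0.6481, 0.0371, 0.0415]
wrist_force: [-2.7, 1.9, 14.4]
tcp_pos: [0.6483, 0.0372, 0.0411]
wrist_force: [-10.4, 1.5, 28.4]
[ 0.0606518  -0.1516135   0.04105616]
```

The button bottoms at the same height, about 41 mm, at all three placements, so it is going fully down. I'll let it come up and withdraw.

```bash
python3 -m pendant '[[[0.0022,0.0007,-0.02,0],[0.0035,0.0012,-0.035,0],[0.0035,0.0012,-0.035,0],[0.0035,0.0012,-0.035,0],[0.0035,0.0012,-0.035,0],[-0.02,-0.01,-0.01,0],[-0.02,-0.02,-0.01,0],[-0.01,-0.02,0,0],[0,0,0,0],[0,0,0,0],[0,0,0,0]]]'
python3 - <<'E'
from h import *
import pickle
s=env.observe();im=env.capture('wrist');cv2.imwrite('pics/w9.png',im[:,:,::-1])
# compare with clamped reference w4-era view: warp not needed; report bright-lever & button tests vs top image
c=env.capture('side');cv2.imwrite('pics/s9.png',c[:,:,::-1])
a=cv2.cvtColor(cv2.imread('pics/p_s.png'),6).astype(int);b=cv2.cvtColor(c,7).astype(int)
for n,P in(('lever tip',W(0,-.195,.054)),('bar',W(0,-.095,.0905)),('lid',W(0,-.03,.08))):
    x,y=proj('side',[P])[0].round().astype(int);print(n,(x,y),abs(a-b)[y-4:y+5,x-4:x+5].mean().round(1))
E
```

```text
time: 23.33
tcp_pos: [0.6078, -0.0248, 0.2094]
eef_rot: [0.636, 0.769, 0.048, -0.031]
wrist_force: [0.1, 0.3, -0.1]
finger_gap: -0.0001
grasp_force: 0.0
lever tip (np.int64(264), np.int64(232)) 34.7
bar (np.int64(262), np.int64(264)) 4.1
lid (np.int64(262), np.int64(298)) 5.5
```

```bash
python3 - <<'E'
from h import *
s=env.observe();g=cv2.imread('pics/w9.png',0).astype(int)
ys=[-.14,-.17,-.19,-.198,-.202,-.206,-.212]
u=proj('wrist',[W(0.002,y,.054) for y in ys],s)
for y,p in zip(ys,u.round().astype(int)): print(y,p,g[p[1],p[0]-20:p[0]+21:4])
E
```

```text
-0.14 [264 146] [ 92  69  62 127 126 125 125 122  87  98  88]
-0.17 [264 175] [155 106 105 124 123 121 120 121 140 148 149]
-0.19 [264 194] [155 106 105 120 122 120 121 120 152 164 163]
-0.198 [264 201] [114 107 107 120 122 119 122 121 107 109 111]
-0.202 [264 205] [115 116 116 113 113 113 111 101 107 107 105]
-0.206 [264 208] [113 115 116 116 114 115 109 105 107 106 109]
-0.212 [264 214] [114 111 114 116 156 165 149 157 157 160 157]
```

The lever lies level, with its end where the home position predicts. Handing in.

```bash
python3 -c "
from bench import env
print(env.finish_job())"
```

```text
the job is handed in; nothing more can be done
None
```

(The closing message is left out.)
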